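# Load two probe modules into the slide rail

## Robot

A 6-joint arm with a two-finger parallel gripper is mounted at the origin on the work surface. World frame = base frame: x ahead of the robot, y to its left, z up, the work surface at z = 0. Lengths are in m, angles in rad, forces in N, time in s.
With the tool pointing down it reaches from about 0.275 to 0.825 m from the base axis. Payload 5.2 kg.
Tool frame: the origin (TCP) lies midway between the tips of the shut fingers; the grasp point (between the pads) lies bot.hold_point_z behind it (bot.hold_point_z is the distance from the TCP to the grasp point, in m); z points along the fingers, y is the direction in which the jaws open and shut (so a half turn about z gives the same grasp; the last joint's range is limited). The gripper opens to 93 mm and grips with 3 to 60 N. Pads are 15 mm wide; open, the fingers measure 128 mm over their backs; the gripper's body (75 mm by 188 mm) begins 65 mm behind the grasp point.
Start: joints at [-1.324, 0.259, 1.535, -0, 1.348, -0.203], TCP at [0.239, -0.495, 0.219] pointing down, gripper open.
Joint ranges: [-3.14, 3.14], [-0.91, 2.08], [0.19, 2.58], [-1.22, 4.36], [0.22, 2.71], [-3.12, 3.12]. Speed limits (rad/s): [2.57, 2.57, 3.14, 3.14, 3.14, 3.14].

## Interface

Orientations are given as a rotation vector (axis times angle).
In Python, from bench import sense, imaging, order, bot gives the robot as it stands.
- The arm moves only by the tool jog_arm, never from a script. Its argument "series" is a list of rows, each an object with "twist": the turn, a rotation vector about the world's x, y, z in units of 8 degrees (1.0 is 8 degrees), a list of three; "delta_pos": the shift along the world's x, y, z in units of 50 mm (1.0 is 50 mm), a list of three; "claw": the closure, from -1 (fully open) to 1 (shut). A call has 1 to 8 rows; each row is the pose to reach, as a shift and turn from the pose commanded when the call began; what a row does not reach only later rows make up. A row lasts 1/8 s, in which the tool goes at most 62.5 mm and 10.7 degrees, less where a joint would pass 70% of its speed; a pose out of reach is approached as far as the arm can. A call with a gripper value outside its range is refused whole. The fingers move at their own pace and stop on an object; "squeeze" is the grip in N (left out, the last holds). Time passes only in rows, so rows that repeat a pose let the fingers close. It gives the time, the measured TCP pose, the force and the opening at its end, in the units of the state.
- sense(): the state, without advancing time (a new reading comes with each control period).
- imaging.snapshot(name): name is "side" or "top" or "wrist"; returns a dict with "frame" (400x640x3 uint8, blue, green, red), "fx", "fy", "cx", "cy" (pixels), "view" (4x4, takes a point from world to camera coordinates). Camera axes: x right, y down, z forward; pixel columns grow to the right and rows downward; lengths in m; the calibration is good to about 2 mm. A picture is of the moment at which its call begins. There is no depth.
- order.hand_in(): hands the job in, once; it reports no verdict.
Trained networks look in the newest picture that a camera, given by its name, has taken for a name from the list of things; names that differ only in an ending like _2 or _b are one class to them, and where a whole thing is asked for, a point or a joint stands for the part that bears it (a point fixed in the world has none). Each returns a list of dicts, best first, with "score" (0 to 1); they miss things now and then, are a little off and sometimes report something else, mostly with a low value. They report only what shows in the picture. A call takes as long as a camera call. They do not tell look-alikes from the thing itself.
- imaging.silhouettes(name, camera): "pixels" (400x640 bool, what is visible of it) and "extent" ([left, top, right, bottom] in pixels, round what is visible of it).
The state is a dict: "time_s": time; "joint_positions": joint angles; "joint_vel": joint speeds; "effort": joint torques, N m; "ee_pos": TCP position; "tool_rot": TCP orientation; "ft_force": force on the tool from outside, world axes, zero at the start; "ft_torque": the same for the moment, N m; "grip_width": opening from 0.0 (shut) to 1.0 (fully open).
Only numpy, scipy, OpenCV 4.12 (cv2) and the standard library are available. Lean on these libraries where they do the work, as an engineer would, in place of code of your own. Each camera call takes 0.05 s, during which the arm holds its last target. There are 200 camera calls.

## Task

Put both blue probe modules away in the tilted aluminium rail tube: set each one upright in the open upper end with its brass nose pointing downhill and let it slide down under the lips, so that both sit one behind the other, entirely inside the tube. Leave the red module where it stands.

Things in the scene. Friction and masses are not known exactly. Their poses are not given: they have to be found in the camera images.
- module_a: Blue probe module: black sliding foot 50 x 34 x 12 mm (x, y, z) under a centred blue housing 40 x 22 mm, top 44 mm above the underside. The housing's nose end (+x) is brass for its last 11 mm, seen from above too; the other end is plain blue. Origin: centre of the underside; x to the brass nose, z up. Stands upright on the table, about 60 g. Grip the housing across its 22 mm, above the foot.
- module_b: The other blue probe module, exactly like module_a: size, axes and origin the same.
- module_red: The look-alike that stays on the table: same shape, size, axes and brass nose, but a red housing.
- chute: Fixed aluminium rail on a grey stand, red stop at its low end. Origin: mid-floor at the tube's mouth, 85 mm above the table; x downhill along the floor (22 deg below level), z square off the floor, y across. Tube: x 0 to 110 mm (stop), 40 mm wide inside, lips 16 to 20 mm above the floor leave a 28 mm slot for the housings. Slick floor (friction 0.15): a released module slides down to the stop or the next one.
- chute_load (a point): Mid-floor of the rail's open loading end, at x = -70 mm of chute (same axes): lay a module's underside centre here. No lips; side guides 10 mm high, 64 mm apart uphill, closing in from x = -88 to 40 mm apart at x = -15, where tube sides 20 mm high and raised lip ends (25 mm high) begin. An edge 8 mm high closes the uphill end at x = -120. It is 111 mm above the table.
Mind the look-alikes: they are no part of the job. What is shaped like the module_b but orange is not meant.

How it is judged:
At the end, for the whole second after the job is handed in: Both blue modules rest in the tube, brass nose downhill, foot on the floor (within 12 mm across and in height, lengthwise within about 11 degrees of the rail), each with its whole 50 mm length past the tube's mouth (its middle 25 to 100 mm downhill of the mouth), and at rest (below 0.02 m/s) (x of chute in the frame of module_a between -0.1 and -0.025 m and y of chute in the frame of module_a between -0.012 and 0.012 m and z of chute in the frame of module_a between -0.012 and 0.012 m and angle between the x axis of each of module_a, module_b and the x axis of chute, either way round below 0.2 rad and linear speed of each of module_a, module_b below 0.02 m/s and x of chute in the frame of module_b between -0.1 and -0.025 m and y of chute in the frame of module_b between -0.012 and 0.012 m and z of chute in the frame of module_b between -0.012 and 0.012 m); the robot touches nothing.
It fails at once if the red module is moved by more than 30 mm (distance of module_red from where it was at the start of the episode above 0.03 m).
It also fails if it takes over 54 s, if anything falls off the work surface, if the arm or the gripper's body presses on something with over 40 N, if the wrist force passes 120 N, or if a joint passes its speed limit or range.

## Working session

There is one attempt and no reset: what is moved stays moved. The work goes in short steps, Python scripts to look and compute and a tool call to move; the robot and the scene stay as the last step left them, time stands still between calls to the robot, and variables do not carry over. Pictures are saved under pics/ and viewed, about 8 in all and at most 12, crops included, and the job is handed in when it is done.

Besides the shell and the picture viewer there is one more tool, called after ">>>" as name([rows], argument=value, ...), one row to a line, values as JSON. jog_arm: Moves the arm, as the interface text tells. Its arguments: {"type":"object","properties":{"series":{"type":"array","items":{"type":"object","properties":{"twist":{"type":"array","items":{"type":"number"}},"delta_pos":{"type":"array","items":{"type":"number"}},"claw":{"type":"number"}}}},"squeeze":{"type":"number"}},"required":["series"]}

```bash
ls; mkdir -p pics; cat > h.py <<'E'
import numpy as np, cv2
from bench import sense, imaging, order, bot
from scipy.spatial.transform import Rotation as R
E
python3 - <<'E'
from h import *
import pickle
d={}
for n in("top","side"):
    s=imaging.snapshot(n); d[n]=s; cv2.imwrite(f"pics/{n}0.png",s["frame"])
    print(n,s["fx"],s["cx"],s["cy"],np.round(s["view"],4).tolist())
    for k in("module_a","chute"):
        for r in imaging.silhouettes(k,n): print(k,round(r["score"],2),r["extent"])
pickle.dump(d,open("s0.pkl","wb"))
s=sense(); print(s, bot.hold_point_z)
a=np.vstack([d["top"]["frame"],d["side"]["frame"]]); cv2.imwrite("pics/both.png",cv2.resize(a,(480,600)))
E
```

```text
pics
top 519.4285364137228 320.58766961557217 196.8788321534007 [[0.1032, -0.9947, 0.0043, 0.0522], [-0.9728, -0.1018, -0.2079, 0.5488], [0.2073, 0.0172, -0.9781, 0.9936], [0.0, 0.0, 0.0, 1.0]]
module_a 0.86 [277.9, 171.2, 297.4, 200.6]
module_a 0.81 [250.8, 218.2, 277.4, 244.2]
module_a 0.78 [321.1, 172.8, 346.5, 203.3]
module_a 0.65 [300.8, 219.8, 329.1, 246.3]
chute 0.58 [385.0, 169.1, 498.7, 207.5]
side 386.11997020758986 321.02769337119935 203.39300067629 [[-0.8744, -0.485, 0.015, 0.5062], [-0.329, 0.5697, -0.7531, 0.1941], [0.3567, -0.6635, -0.6577, 0.6011], [0.0, 0.0, 0.0, 1.0]]
module_a 0.8 [302.2, 278.5, 330.1, 320.4]
module_a 0.78 [333.3, 236.9, 356.6, 266.6]
module_a 0.69 [263.0, 242.5, 292.6, 273.5]
module_a 0.68 [287.4, 211.1, 315.6, 237.6]
chute 0.65 [320.8, 122.3, 370.8, 156.5]
{'time_s': 0.3, 'joint_positions': array([-1.32377289e+00,  2.58866572e-01,  1.53535384e+00, -2.13411440e-06,
        1.34803079e+00, -2.02780105e-01]), 'joint_vel': array([ 0.00027402, -0.00076201, -0.00330213, -0.00113381, -0.00088636,
       -0.00230596]), 'effort': array([ 7.49921674e-04, -4.36784685e+01, -2.83827710e+01,  7.18845427e-02,
        3.67334986e-02, -9.80900131e-05]), 'ee_pos': array([ 0.23911718, -0.49509245,  0.21836695]), 'tool_rot': array([-3.06183291e+00, -7.00462399e-01,  2.61448371e-05]), 'ft_force': array([ 0.29078666, -0.08680886,  0.56705114]), 'ft_torque': array([0.01806377, 0.0173632 , 0.01264617]), 'grip_width': 1.0028199046791773} 0.0188
```

```bash
python3 - <<'E'
from h import *
t=cv2.imread("pics/top0.png")[150:270,230:520]; s=cv2.imread("pics/side0.png")[100:330,150:440]
a=cv2.resize(t,(800,331),interpolation=cv2.INTER_CUBIC); b=cv2.resize(s,(756,600),interpolation=cv2.INTER_CUBIC)
cv2.imwrite("pics/t0c.png",a); cv2.imwrite("pics/s0c.png",b)
E
```

```text
(no output)
```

View pics/t0c.png

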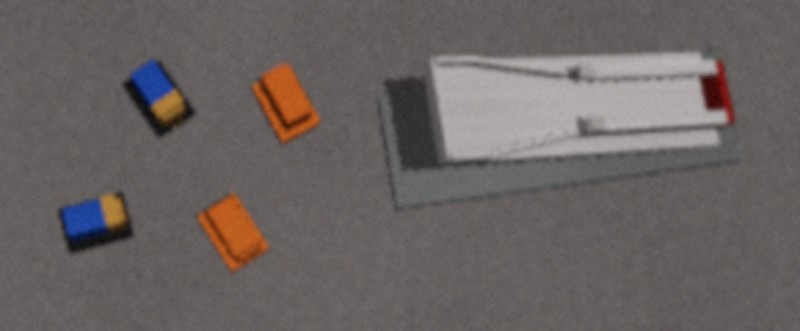

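View pics/s0c.png

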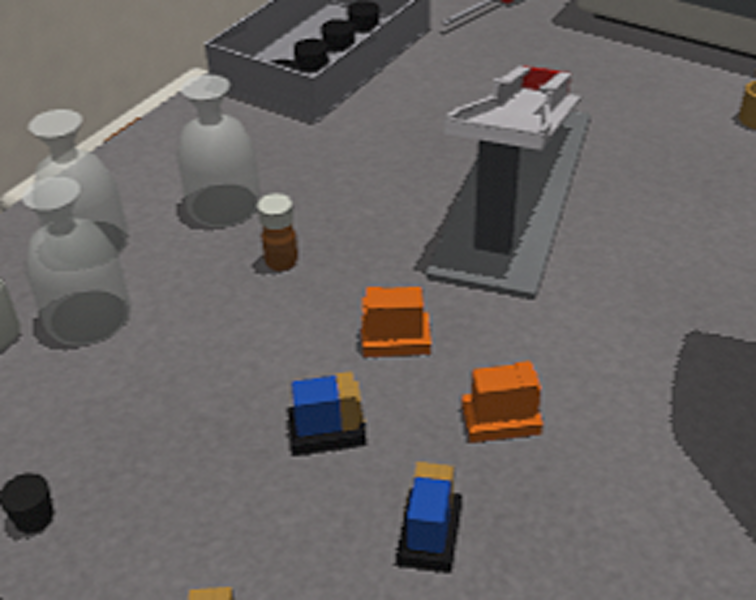

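Both blue modules lie at top (288,185) and (265,230). The modules at (334,188) and (315,233) are orange decoys, so neither is meant. A brass-nosed thing at the bottom of the side view, about (231,328), is probably the red module. The rail runs downhill to the right in the top view, with its red stop at (490,183).

```bash
cat >> h.py <<'E'
from scipy.optimize import differential_evolution, minimize
def proj(s,P):
    c=np.asarray(P)@s["view"][:3,:3].T+s["view"][:3,3]
    return np.c_[s["fx"]*c[:,0]/c[:,2]+s["cx"], s["fy"]*c[:,1]/c[:,2]+s["cy"]]
def box(x0,x1,y0,y1,z0,z1): return np.array([[x,y,z] for x in(x0,x1) for y in(y0,y1) for z in(z0,z1)])*1e-3
def render(s,parts,K=4):
    m=np.zeros((400*K,640*K),np.uint8)
    for P in parts:
        h=cv2.convexHull(((proj(s,P)+.5)*K*16-8).round().astype(np.int32)); cv2.fillConvexPoly(m,h,255,shift=4)
    return cv2.resize(m,(640,400),interpolation=cv2.INTER_AREA)/255.
def pose(x,y,z,yaw,pitch=0):
    return R.from_euler("ZY",[yaw,pitch]).as_matrix(),np.array([x,y,z])
MOD=[box(-25,25,-17,17,0,12),box(-20,20,-11,11,12,44)]
E
cat > fit.py <<'E'
from h import *
import pickle
d=pickle.load(open("s0.pkl","rb"))
# intersect pixel with plane
def back(s,u,v,z):
    r=s["view"][:3,:3].T@np.array([(u-s["cx"])/s["fx"],(v-s["cy"])/s["fy"],1]); o=-s["view"][:3,:3].T@s["view"][:3,3]
    return o+r*(z-o[2])/r[2]
def blue(f):
    h=cv2.cvtColor(f,cv2.COLOR_BGR2HSV).astype(int); return (h[...,0]>100)&(h[...,0]<130)&(h[...,1]>120)&(h[...,2]>60)
def brass(f):
    h=cv2.cvtColor(f,cv2.COLOR_BGR2HSV).astype(int); return (h[...,0]>14)&(h[...,0]<28)&(h[...,1]>100)
def fitmod(u,v,yaw0):
    p0=back(d["top"],u,v,.022)
    obs={}
    for n in d:
        c=proj(d[n],[p0])[0]; yy,xx=np.mgrid[:400,:640]; near=(np.hypot(xx-c[0],yy-c[1])<(28))
        f=d[n]["frame"]
        obs[n]=[(blue(f)&near)*1.,(brass(f)&near)*1., (f.max(2)<45)&near]
    def cost(q,full=False):
        Rm,t=pose(q[0],q[1],0,q[2]); e=0; out={}
        for n in d:
            s=d[n]; hb=render(s,[box(-20,20,-11,11,12,44)@Rm.T+t]); 
            o=np.clip(obs[n][0]+obs[n][1],0,1)
            k=((hb-o)**2).sum()/o.sum()
            # centroid of brass vs centroid of blue
            cb=np.array([np.mean(a) for a in np.nonzero(obs[n][1])[::-1]]); pb=proj(s,[Rm@[.0145,0,.044]+t])[0]
            out[n]=(round(k,3),np.round(pb-cb,1)); e+=k
        return out if full else e
    r=min((minimize(cost,[p0[0],p0[1],y],method="Nelder-Mead",options=dict(initial_simplex=np.array([p0[0],p0[1],y])+np.array([[0,0,0],[.012,0,0],[0,.012,0],[0,0,.3]]))) for y in (yaw0-.3,yaw0,yaw0+.3)),key=lambda r:r.fun)
    print("mod",np.round(r.x,4),np.degrees(r.x[2]).round(1),r.fun,cost(r.x,True))
fitmod(288,185,np.radians(-150)); fitmod(265,230,np.radians(-85))
# chute
obs={}
for n in d:
    f=d[n]["frame"]; hsv=cv2.cvtColor(f,cv2.COLOR_BGR2HSV).astype(int)
    m=np.zeros((400,640),bool)
    if n=="top": m[160:215,380:505]=True
    else: m[120:158,315:378]=True
    obs[n]=((f.min(2)>140)|(m&(hsv[...,1]>150)&((hsv[...,0]<8)|(hsv[...,0]>172))&(f[...,2]>60)))&m
    obs[n]=cv2.morphologyEx(obs[n].astype(np.uint8),cv2.MORPH_CLOSE,np.ones((5,5)))*1.; print(n,obs[n].sum())
def cost(q,full=False):
    Rm,t=pose(q[0],q[1],.085,q[2],np.radians(22)); hw,th=q[3],q[4]
    parts=[box(-120-2,113,-hw,hw,-th,0),box(-122,-88,-hw,hw,-th,10),np.r_[box(-90,-88,-34,34,-th,10),box(-16,-15,-22,22,-th,20)],box(-15,112,-22,22,-th,20)]
    ks=[]
    for n in d:
        ks.append(((render(d[n],[P@Rm.T+t for P in parts])-obs[n])**2).sum()/obs[n].sum())
    return ks if full else sum(ks)
p0=back(d["top"],430,188,.09); print("p0",p0)
r=min((minimize(cost,[p0[0],p0[1],y,33,3],method="Nelder-Mead",options=dict(maxiter=600,initial_simplex=np.array([p0[0],p0[1],y,33,3])+np.array([[0]*5,[.015,0,0,0,0],[0,.02,0,0,0],[0,0,.2,0,0],[0,0,0,-6,0],[0,0,0,0,3]]))) for y in np.radians([-85,-95,-105])),key=lambda r:r.fun)
print("chute",np.round(r.x,4),np.degrees(r.x[2]),cost(r.x,True))
Rm,t=pose(*r.x[:2],.085,r.x[2],np.radians(22))
for n in d:
    K=4; im=cv2.resize(d[n]["frame"],None,fx=K,fy=K,interpolation=cv2.INTER_CUBIC)
    L=[[[-120,-32,0],[-120,32,0],[-88,32,10],[-15,20,10],[-15,14,20],[110,14,20],[110,-14,20],[-15,-14,20],[-15,-20,10],[-88,-32,10],[-120,-32,0]]]
    for l in L: cv2.polylines(im,[((proj(d[n],np.array(l)*1e-3@Rm.T+t)+.5)*K).astype(int)],False,(0,0,255),1)
    cv2.imwrite(f"pics/ov_{n}.png",im[(150*K if n=="top" else 115*K):(215*K if n=="top" else 165*K),(370*K if n=="top" else 310*K):(510*K if n=="top" else 380*K)])
a=cv2.imread("pics/ov_top.png");b=cv2.imread("pics/ov_side.png"); c=np.zeros((a.shape[0]+b.shape[0],a.shape[1],3),np.uint8); c[:a.shape[0]]=a; c[a.shape[0]:,:b.shape[1]]=b; cv2.imwrite("pics/ov.png",c)
E
python3 fit.py
```

```text
mod [ 0.5688  0.1817 -2.4275] -139.1 0.2873039061387478 {'top': (np.float64(0.158), array([-0.4, -2.8])), 'side': (np.float64(0.129), array([-0.6, -5.7]))}
mod [ 0.4698  0.2173 -1.2038] -69.0 0.3062004724278766 {'top': (np.float64(0.229), array([-0.6, -1.7])), 'side': (np.float64(0.077), array([ 0.3, -1.5]))}
top 3513.0
side 631.0
p0 [ 0.57372729 -0.10414699  0.09      ]
chute [ 0.5801 -0.1329 -1.3187 34.9524 -0.173 ] -75.55682087018575 [np.float64(0.06617348448061262), np.float64(0.4433902601157302)]
```

View pics/ov.png

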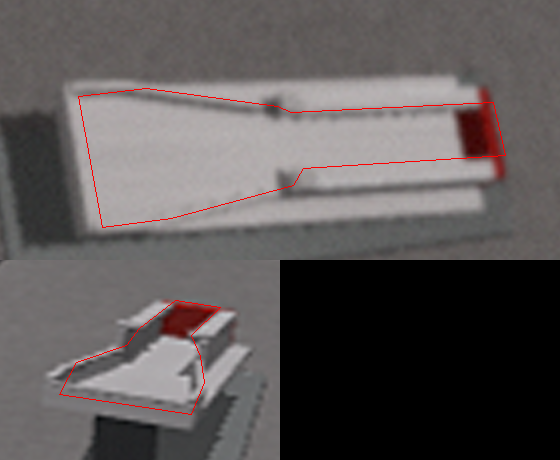

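The rail's fitted yaw is off in the side overlay. A close wrist view will settle it, so I'm moving over the rail and turning the jaws towards its cross axis on the way.

>>> jog_arm([
  {"delta_pos":[0.2,0.3,1.2],"twist":[0,0,1.2],"claw":0},
  {"delta_pos":[1,1.2,2.2],"twist":[0,0,2.4],"claw":0},
  {"delta_pos":[1.8,2.1,3],"twist":[0,0,3.6],"claw":0},
  {"delta_pos":[2.6,3,3.6],"twist":[0,0,4.8],"claw":0},
  {"delta_pos":[3.4,4,4],"twist":[0,0,6],"claw":0},
  {"delta_pos":[4.2,5,4],"twist":[0,0,7.2],"claw":0},
  {"delta_pos":[5,6,4],"twist":[0,0,8],"claw":0},
  {"delta_pos":[5.6,7,4],"twist":[0,0,8],"claw":0},
])

```text
time_s: 1.3
ee_pos: [0.5028, -0.1696, 0.4183]
tool_rot: [2.224, 2.218, 0.0]
ft_force: [1.0, -0.1, -0.5]
grip_width: 0.498
```

>>> jog_arm([
  {"delta_pos":[0,1.0,0]},
  {"delta_pos":[0,2,0]},
  {"delta_pos":[0,2,0]},
  {"delta_pos":[0,2,0]},
])

```text
invalid input at $.series[0]: expected keys twist, delta_pos, claw
```

```bash
python3 - <<'E'
from h import *
import pickle
s=sense();print(s["ee_pos"],R.from_rotvec(s["tool_rot"]).as_matrix().round(3).tolist(),s["grip_width"],s["time_s"],s["joint_positions"].round(2))
w=imaging.snapshot("wrist"); pickle.dump(w,open("w1.pkl","wb")); cv2.imwrite("pics/w1.png",w["frame"])
print(w["fx"],np.round(w["view"],3).tolist())
E
```

```text
[ 0.50281489 -0.1696395   0.41830698] [[0.003, 1.0, 0.001], [1.0, -0.003, -0.0], [-0.0, 0.001, -1.0]] 0.49759117663344976 1.3 [-0.54  0.17  1.18 -0.    1.8  -0.53]
321.26807732877364 [[1.0, -0.002, 0.001, -0.503], [-0.002, -0.961, 0.276, -0.249], [0.0, -0.276, -0.961, 0.535], [0.0, 0.0, 0.0, 1.0]]
```

View pics/w1.png

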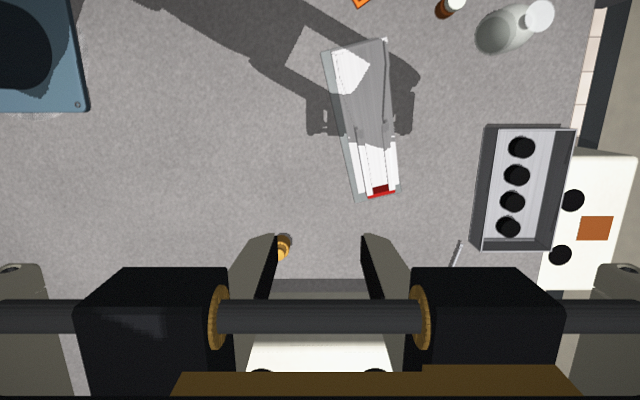

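The wrist view shows the rail from its uphill end (355,50) to the red stop (380,192). I'm moving closer and more over it.

>>> jog_arm([
  {"delta_pos":[0.6,1.0,-0.4],"twist":[0,0,0],"claw":0},
  {"delta_pos":[1.2,1.6,-1.2],"twist":[0,0,0],"claw":0},
  {"delta_pos":[1.2,1.6,-2],"twist":[0,0,0],"claw":0},
  {"delta_pos":[1.2,1.6,-2],"twist":[0,0,0],"claw":0},
])

```text
time_s: 1.85
ee_pos: [0.56, -0.0903, 0.3147]
tool_rot: [-2.22, -2.213, 0.005]
ft_force: [0.3, -0.3, 0.5]
grip_width: 0.502
```

```bash
python3 - <<'E'
from h import *
import pickle
w=imaging.snapshot("wrist"); pickle.dump(w,open("w2.pkl","wb")); cv2.imwrite("pics/w2.png",w["frame"])
print(sense()["ee_pos"],np.round(w["view"],4).tolist(),w["cx"],w["cy"])
for r in imaging.silhouettes("chute","wrist"): print(r["score"],r["extent"])
for r in imaging.silhouettes("module_a","wrist"): print(r["score"],r["extent"])
cv2.imwrite("pics/w2c.png",cv2.resize(w["frame"][0:250,240:500],None,fx=2.4,fy=2.4,interpolation=cv2.INTER_CUBIC))
E
```

```text
[ 0.56104118 -0.09117992  0.3175151 ] [[1.0, -0.0023, -0.007, -0.5572], [-0.0003, -0.9619, 0.2735, -0.1444], [-0.0073, -0.2735, -0.9619, 0.4625], [0.0, 0.0, 0.0, 1.0]] 318.74394094693474 198.21142373734955
0.6 [278.9, 100.9, 368.0, 275.1]
0.93 [226.4, 0.0, 277.1, 29.5]
0.63 [312.5, 5.2, 355.3, 51.7]
```

View pics/w2c.png

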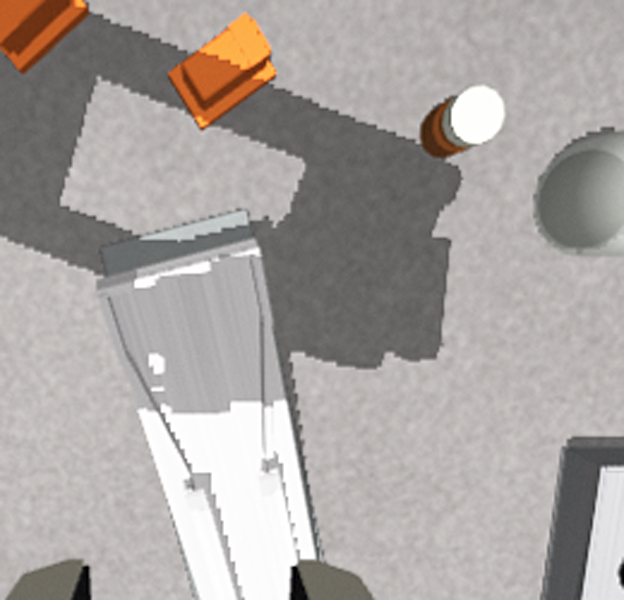

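The wrist crop shows the rail's uphill edge from (98,288) to (262,243). The inner corners of the lip ends are at about (211,477) and (262,461). I'm fitting the rail pose to these points together with the top view's.

```bash
cat > cf.py <<'E'
from h import *
import pickle
from scipy.optimize import least_squares
w=pickle.load(open("w2.pkl","rb")); t=pickle.load(open("s0.pkl","rb"))["top"]; sd=pickle.load(open("s0.pkl","rb"))["side"]
W=lambda u,v:(u/2.4+240,v/2.4); T=lambda u,v:(u/4+370,v/4+150); S=lambda u,v:(u/4+310,(v-260)/4+115)
C=[(w,(-121,0,6),W(180,266)),(w,(-15,-14,25),W(211,477)),(w,(-15,14,25),W(262,461)),
   (t,(-121,0,6),T(77,158)),(t,(110,0,0),T(463,135)),(t,(-15,14,25),T(281,112)),(t,(-15,-14,25),T(297,172)),
   (sd,(-121,0,4),S(122,395)),(sd,(110,0,0),S(182,337))]
def res(q,free=False):
    z,p=(q[3],q[4]) if len(q)>3 else (.085,np.radians(22))
    Rm,tt=pose(q[0],q[1],z,q[2],p)
    return np.concatenate([proj(s,[Rm@(np.array(P)*1e-3)+tt])[0]-o for s,P,o in C])
r=least_squares(res,[.57,-.11,-1.75],loss="soft_l1"); print(np.round(r.x,4),np.degrees(r.x[2])); print(res(r.x).reshape(-1,2).round(1).tolist())
r2=least_squares(res,list(r.x)+[.085,.384],loss="soft_l1"); print(np.round(r2.x,4))
Rm,tt=pose(r.x[0],r.x[1],.085,r.x[2],np.radians(22)); print("load",Rm@[-.07,0,0]+tt)
L=np.array([[-120,-32,0],[-120,32,0],[-88,32,10],[-15,20,10],[-15,14,25],[-10,14,20],[110,14,20],[110,-14,20],[-10,-14,20],[-15,-14,25],[-15,-20,10],[-88,-32,10],[-120,-32,0]])*1e-3@Rm.T+tt
a=[]
for s,(u0,u1,v0,v1),K in((w,(270,380,90,250),3),(t,(375,510,160,215),3),(sd,(315,375,115,165),3)):
    im=cv2.resize(s["frame"],None,fx=K,fy=K,interpolation=cv2.INTER_CUBIC); cv2.polylines(im,[((proj(s,L)+.5)*K).astype(int)],False,(0,0,255),1); a.append(im[v0*K:v1*K,u0*K:u1*K])
c=np.zeros((480,740,3),np.uint8); c[:480,:330]=a[0]; c[:165,332:332+405]=a[1]; c[170:320,332:332+180]=a[2]; cv2.imwrite("pics/ov2.png",c)
E
python3 cf.py
```

```text
[ 0.5811 -0.1245 -1.3152] -75.35442880189912
[[-0.9, 0.5], [-1.8, 4.1], [-0.2, 5.0], [-0.5, -1.1], [-2.0, -0.5], [-0.6, -2.1], [-1.7, -3.1], [-1.8, 1.8], [0.3, 0.9]]
[ 0.5811 -0.1247 -1.3158  0.0858  0.3782]
load [ 0.56473233 -0.06172235  0.11122246]
```

View pics/ov2.png

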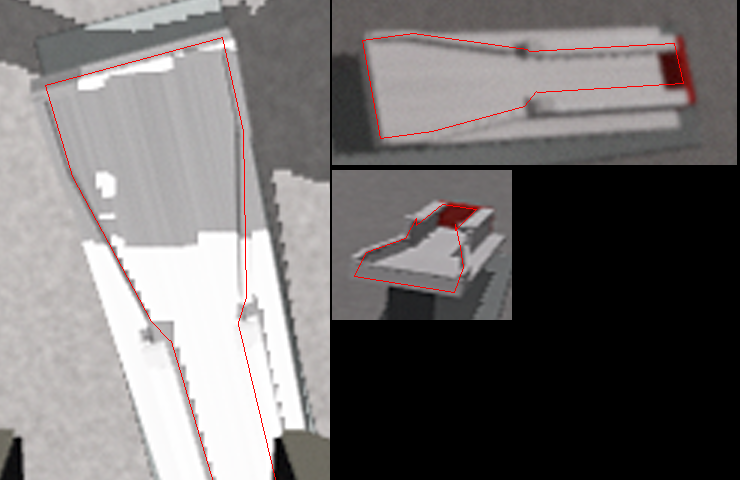

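The fit agrees in all three views: rail yaw is −75.4° and the load point is (0.565, −0.062, 0.111). Next I'm viewing the blue modules from close up.

>>> jog_arm([
  {"delta_pos":[-0.2,1.1,0],"twist":[0,0,0],"claw":0},
  {"delta_pos":[-0.5,2.2,0],"twist":[0,0,0],"claw":0},
  {"delta_pos":[-0.8,3.3,0],"twist":[0,0,0],"claw":0},
  {"delta_pos":[-0.8,4.2,0],"twist":[0,0,0],"claw":0},
  {"delta_pos":[-0.8,4.2,0],"twist":[0,0,0],"claw":0},
  {"delta_pos":[-0.8,4.2,0],"twist":[0,0,0],"claw":0},
])

```text
time_s: 2.75
ee_pos: [0.5224, 0.118, 0.3198]
tool_rot: [2.224, 2.215, 0.003]
ft_force: [0.8, 0.0, -0.4]
grip_width: 0.501
```

```bash
cat > mf.py <<'E'
from h import *
import sys
def blue(f):
    h=cv2.cvtColor(f,cv2.COLOR_BGR2HSV).astype(int); return (h[...,0]>100)&(h[...,0]<130)&(h[...,1]>120)&(h[...,2]>40)
def brass(f):
    h=cv2.cvtColor(f,cv2.COLOR_BGR2HSV).astype(int); return (h[...,0]>14)&(h[...,0]<28)&(h[...,1]>100)
def fit(w,q0):
    f=w["frame"]; Rm,t=pose(q0[0],q0[1],0,q0[2]); c=proj(w,[t+[0,0,.03]])[0]
    yy,xx=np.mgrid[:400,:640]; near=np.hypot(xx-c[0],yy-c[1])<45
    B=blue(f)&near; G=brass(f)&near; o=(B|G)*1.; 
    def cost(q):
        Rm,t=pose(q[0],q[1],0,q[2])
        hb=render(w,[box(-20,20,-11,11,12,44)@Rm.T+t]); g=render(w,[box(9,20,-11,11,12,44)@Rm.T+t])
        top=render(w,[box(-20,9,-11,11,44,44.01)@Rm.T+t])
        return (((hb-o)**2).sum()+ .5*(top*(1-B)).sum()+.5*((1-g)*G).sum())/o.sum()
    r=min((minimize(cost,q,method="Nelder-Mead",options=dict(initial_simplex=np.array(q)+np.array([[0,0,0],[.01,0,0],[0,.01,0],[0,0,.25]]))) for q in ([q0[0],q0[1],q0[2]+a] for a in (-.3,0,.3))),key=lambda r:r.fun)
    return r.x,r.fun,B.sum(),G.sum()
if __name__=="__main__":
    tag=sys.argv[1]; w=imaging.snapshot("wrist"); print(sense()["ee_pos"],sense()["time_s"]); im=cv2.resize(w["frame"],None,fx=2,fy=2,interpolation=cv2.INTER_CUBIC)
    for q0 in ([.5688,.1817,-2.43],[.4698,.2173,-1.2]):
        q,e,b,g=fit(w,q0); print(np.round(q,4),np.degrees(q[2]).round(1),round(e,3),b,g)
        Rm,t=pose(q[0],q[1],0,q[2])
        for z,hx,hy in((0,25,17),(44,20,11)):
            P=np.array([[hx,hy,z],[-hx,hy,z],[-hx,-hy,z],[hx,-hy,z],[hx,hy,z]])*1e-3@Rm.T+t
            cv2.polylines(im,[((proj(w,P)+.5)*2).astype(int)],False,(0,255,0),1)
    for r in imaging.silhouettes("module_a","wrist"): print("net",round(r["score"],2),r["extent"])
    cv2.imwrite(f"pics/m{tag}.png",im[0:400,300:1000])
E
python3 mf.py 1
```

```text
[0.52237345 0.11753941 0.31938853] 2.8
[ 0.5695  0.1825 -2.4456] -140.1 0.153 417 203
[ 0.4689  0.2184 -1.2103] -69.3 0.151 439 215
net 0.83 [330.9, 95.3, 371.4, 134.1]
net 0.79 [260.5, 68.2, 299.1, 111.7]
net 0.72 [264.8, 145.4, 303.7, 181.7]
net 0.56 [333.9, 162.2, 373.9, 201.0]
```

View pics/m1.png

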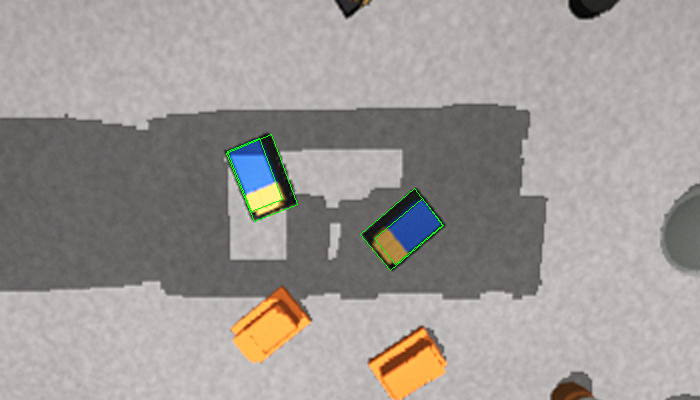

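Both enlarged fits match: A at crop (403,229) and B at (261,177). Both have a blue housing and a brass nose, so these are the two meant. Now to hover over A.

>>> jog_arm([
  {"delta_pos":[0.3,0.4,-0.8],"twist":[0,0,-1.3],"claw":0},
  {"delta_pos":[0.6,0.8,-1.8],"twist":[0,0,-2.6],"claw":0},
  {"delta_pos":[0.94,1.3,-2.8],"twist":[0,0,-3.9],"claw":0},
  {"delta_pos":[0.94,1.3,-3.8],"twist":[0,0,-5.2],"claw":0},
  {"delta_pos":[0.94,1.3,-4.7],"twist":[0,0,-6.25],"claw":0},
  {"delta_pos":[0.94,1.3,-4.7],"twist":[0,0,-6.25],"claw":0},
  {"delta_pos":[0.94,1.3,-4.7],"twist":[0,0,-6.25],"claw":0},
])

```text
time_s: 3.72
ee_pos: [0.5703, 0.183, 0.0849]
tool_rot: [2.953, 1.07, 0.004]
ft_force: [1.3, -0.6, 0.7]
grip_width: 0.499
```

```bash
cat > st.py <<'E'
from h import *
def st():
    s=sense(); M=R.from_rotvec(s["tool_rot"]).as_matrix(); print("p",s["ee_pos"].round(4),"y-ang",np.degrees(np.arctan2(M[1,1],M[0,1])).round(2),"z",M[:,2].round(4),"F",s["ft_force"].round(1),"g",round(s["grip_width"]*93,1),"t",s["time_s"],"J",s["joint_positions"].round(2)); return s,M
st()
E
python3 st.py
```

```text
p [0.5703 0.183  0.0849] y-ang -50.15 z [ 2.3e-03  3.0e-04 -1.0e+00] F [ 1.3 -0.6  0.7] g 46.4 t 3.725 J [ 0.12  0.46  1.59 -0.    1.09  1.  ]
```

>>> jog_arm([
  {"delta_pos":[0,0,-0.7],"twist":[0,0,0],"claw":0},
  {"delta_pos":[0,0,-1.38],"twist":[0,0,0],"claw":0},
  {"delta_pos":[0,0,-1.38],"twist":[0,0,0],"claw":0},
  {"delta_pos":[0,0,-1.38],"twist":[0,0,0],"claw":1},
  {"delta_pos":[0,0,-1.38],"twist":[0,0,0],"claw":1},
  {"delta_pos":[0,0,-1.38],"twist":[0,0,0],"claw":1},
  {"delta_pos":[0,0,-1.38],"twist":[0,0,0],"claw":1},
], squeeze=20)

```text
time_s: 4.6
ee_pos: [0.5698, 0.1838, 0.0157]
tool_rot: [2.953, 1.069, 0.004]
ft_force: [-0.7, 0.2, 6.5]
grip_width: 0.236
```

```bash
python3 st.py
```

```text
p [0.5698 0.1838 0.0157] y-ang -50.22 z [ 2.7e-03  2.0e-04 -1.0e+00] F [-0.7  0.2  6.5] g 21.9 t 4.6 J [ 0.13  0.54  1.65 -0.    0.95  1.  ]
```

>>> jog_arm([
  {"delta_pos":[0,0,1.1],"twist":[0,0,0],"claw":1},
  {"delta_pos":[0,-0.4,2.2],"twist":[0,0,1.2],"claw":1},
  {"delta_pos":[0,-1.2,3.1],"twist":[0,0,2.4],"claw":1},
  {"delta_pos":[0,-2.1,3.8],"twist":[0,0,3.6],"claw":1},
  {"delta_pos":[0.04,-3.1,4.3],"twist":[0,0,4.8],"claw":1},
  {"delta_pos":[0.04,-4,4.3],"twist":[0,0,6],"claw":1},
  {"delta_pos":[0.04,-4.8,4.3],"twist":[0,0,7.1],"claw":1},
  {"delta_pos":[0.04,-5.48,4.3],"twist":[0,0,8.1],"claw":1},
])

```text
time_s: 5.6
ee_pos: [0.5704, -0.0918, 0.2293]
tool_rot: [1.916, 2.489, -0.0]
ft_force: [1.1, -0.2, -1.1]
grip_width: 0.235
```

>>> jog_arm([
  {"delta_pos":[0,0,0],"twist":[0.9,0.23,0],"claw":1},
  {"delta_pos":[0,0,0],"twist":[1.8,0.46,0],"claw":1},
  {"delta_pos":[0,0,0],"twist":[2.66,0.69,0],"claw":1},
  {"delta_pos":[0,0,0],"twist":[2.66,0.69,0],"claw":1},
])

```text
time_s: 6.1
ee_pos: [0.5705, -0.0923, 0.2275]
tool_rot: [-1.728, -2.226, -0.334]
ft_force: [0.1, 0.6, -0.7]
grip_width: 0.236
```

```bash
cat > tgt.py <<'E'
from st import *
import sys
s,M=st(); q=[.5811,-.1245,-1.3152]
Rc,t=pose(q[0],q[1],.085,q[2],np.radians(22))
xm=float(sys.argv[1])/1e3; h=float(sys.argv[2])/1e3
Rt=np.c_[-Rc[:,0],Rc[:,1],-Rc[:,2]] # jaw y along chute y
if Rt[:,1]@M[:,1]<0: Rt=np.c_[Rc[:,0],-Rc[:,1],-Rc[:,2]]
print("tw",(R.from_matrix(Rt@M.T).as_rotvec(degrees=True)/8).round(3),"dp",((t+Rc@[xm,0,h]-s["ee_pos"])/.05).round(3),"chute-frame tcp mm",(Rc.T@(s["ee_pos"]-t)*1e3).round(1))
E
python3 tgt.py -71 59; python3 tgt.py -71 18.7 | tail -1
```

```text
p [ 0.5705 -0.0923  0.2275] y-ang 14.38 z [-0.0951  0.363  -0.9269] F [ 0.1  0.6 -0.7] g 21.9 t 6.1 J [-0.53  0.44  1.31  0.27  1.66 -0.79]
p [ 0.5705 -0.0923  0.2275] y-ang 14.38 z [-0.0951  0.363  -0.9269] F [ 0.1  0.6 -0.7] g 21.9 t 6.1 J [-0.53  0.44  1.31  0.27  1.66 -0.79]
tw [-0.001 -0.016  0.033] dp [-0.009  0.202 -1.223] chute-frame tcp mm [-84.7  -2.1 119.4]
tw [-0.001 -0.016  0.033] dp [-0.085  0.494 -1.971] chute-frame tcp mm [-84.7  -2.1 119.4]
```

>>> jog_arm([
  {"delta_pos":[0,0.2,-0.7],"twist":[0,0,0],"claw":1},
  {"delta_pos":[0,0.2,-1.22],"twist":[0,0,0],"claw":1},
  {"delta_pos":[-0.04,0.35,-1.6],"twist":[0,0,0],"claw":1},
  {"delta_pos":[-0.08,0.48,-1.94],"twist":[0,0,0],"claw":1},
  {"delta_pos":[-0.08,0.48,-1.94],"twist":[0,0,0],"claw":1},
  {"delta_pos":[-0.08,0.48,-1.94],"twist":[0,0,0],"claw":1},
])

```text
time_s: 6.85
ee_pos: [0.5672, -0.066, 0.1332]
tool_rot: [-1.724, -2.233, -0.335]
ft_force: [-1.2, -0.1, -1.0]
grip_width: 0.237
```

```bash
python3 tgt.py -71 15.7; python3 - <<'E'
from h import *
a=imaging.snapshot("top")["frame"][150:225,370:510]; b=imaging.snapshot("side")["frame"][85:175,290:400]; w=imaging.snapshot("wrist")["frame"][60:300,200:440]
c=np.zeros((600,800,3),np.uint8); c[:225,:420]=cv2.resize(a,None,fx=3,fy=3); c[230:500,:330]=cv2.resize(b,None,fx=3,fy=3); c[:360,430:790]=cv2.resize(w,None,fx=1.5,fy=1.5); cv2.imwrite("pics/p1.png",c)
E
```

```text
p [ 0.5672 -0.066   0.1332] y-ang 14.63 z [-0.0928  0.3606 -0.9281] F [-1.2 -0.1 -1. ] g 22.1 t 6.85 J [-0.49  0.49  1.47  0.28  1.45 -0.82]
p [ 0.5672 -0.066   0.1332] y-ang 14.63 z [-0.0928  0.3606 -0.9281] F [-1.2 -0.1 -1. ] g 22.1 t 6.85 J [-0.49  0.49  1.47  0.28  1.45 -0.82]
tw [0.014 0.014 0.001] dp [-0.024 -0.01  -0.141] chute-frame tcp mm [-73.8   1.3  22.2]
```

View pics/p1.png

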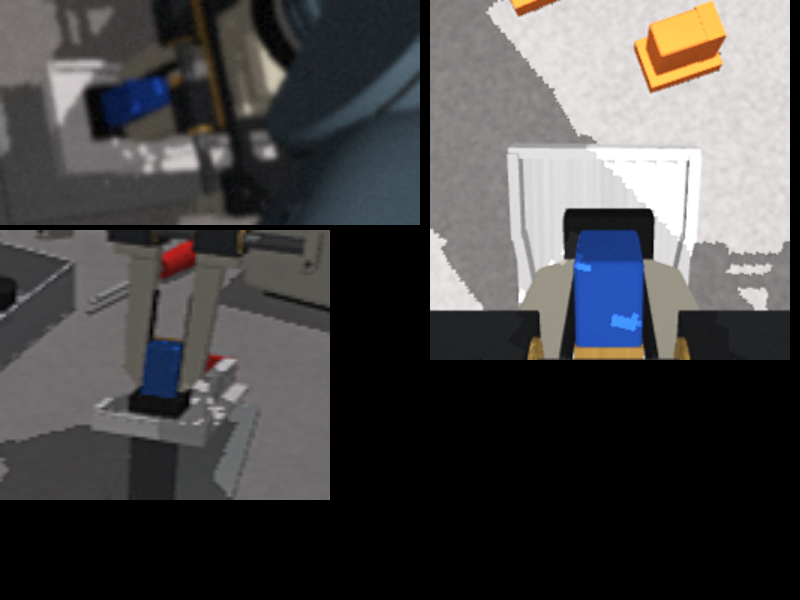

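The wrist crop shows the module centred: its foot spans 563–655 between guides at 522 and 688, nose downhill. I'm lowering it the last 6 mm and releasing.

>>> jog_arm([
  {"delta_pos":[-0.02,0,-0.12],"twist":[0,0,0],"claw":1},
  {"delta_pos":[-0.02,0,-0.12],"twist":[0,0,0],"claw":1},
  {"delta_pos":[-0.02,0,-0.12],"twist":[0,0,0],"claw":1},
])

```text
time_s: 7.38
ee_pos: [0.5664, -0.0668, 0.1266]
tool_rot: [-1.726, -2.231, -0.336]
ft_force: [2.2, -1.4, 3.3]
grip_width: 0.234
```

>>> jog_arm([
  {"delta_pos":[0,0,0],"twist":[0,0,0],"claw":0},
  {"delta_pos":[0,0,0],"twist":[0,0,0],"claw":0},
  {"delta_pos":[0,0,0],"twist":[0,0,0],"claw":0},
  {"delta_pos":[0,0,0],"twist":[0,0,0],"claw":0},
  {"delta_pos":[0,0,0],"twist":[0,0,0],"claw":0},
])

```text
time_s: 8.0
ee_pos: [0.5657, -0.0662, 0.126]
tool_rot: [-1.724, -2.23, -0.335]
ft_force: [1.1, 0.9, 0.8]
grip_width: 0.5
```

>>> jog_arm([
  {"delta_pos":[0.1,-0.36,0.93],"twist":[0,0,0],"claw":0},
  {"delta_pos":[0.14,-0.5,1.6],"twist":[0,0,0],"claw":0},
  {"delta_pos":[0.14,-0.5,2.4],"twist":[-1,-0.25,0],"claw":0},
  {"delta_pos":[0.14,0.3,3],"twist":[-2,-0.5,0],"claw":0},
  {"delta_pos":[0,1.3,3],"twist":[-2.7,-0.7,0],"claw":0},
  {"delta_pos":[-0.5,2.3,3],"twist":[-2.7,-0.7,0],"claw":0},
  {"delta_pos":[-1,3.3,3],"twist":[-2.7,-0.7,0],"claw":0},
  {"delta_pos":[-1,3.3,3],"twist":[-2.7,-0.7,0],"claw":0},
])

```text
time_s: 9.0
ee_pos: [0.5137, 0.1022, 0.2768]
tool_rot: [1.913, 2.487, -0.004]
ft_force: [-0.2, 0.2, -0.6]
grip_width: 0.501
```

```bash
python3 st.py; python3 - <<'E'
from h import *
a=imaging.snapshot("top")["frame"][150:225,370:510]; b=imaging.snapshot("side")["frame"][85:175,290:400]
c=np.zeros((500,430,3),np.uint8); c[:225,:420]=cv2.resize(a,None,fx=3,fy=3); c[230:500,:330]=cv2.resize(b,None,fx=3,fy=3); cv2.imwrite("pics/p2.png",c)
E
python3 mf.py 2
```

```text
p [0.5137 0.1022 0.2768] y-ang 14.87 z [ 0.0016 -0.0046 -1.    ] F [-0.2  0.2 -0.6] g 46.6 t 9.0 J [-0.01  0.18  1.5  -0.    1.47 -0.27]
[0.51604141 0.09825841 0.27625557] 9.15
[ 0.5688  0.1817 -2.73  ] -156.4 inf 0 0
[ 0.4692  0.2187 -1.1686] -67.0 0.495 527 75
net 0.76 [337.5, 167.9, 381.1, 203.9]
net 0.7 [269.7, 127.7, 313.2, 165.1]
net 0.67 [288.5, 38.6, 323.4, 87.8]mf.py:15: RuntimeWarning: divide by zero encountered in scalar divide
  return (((hb-o)**2).sum()+ .5*(top*(1-B)).sum()+.5*((1-g)*G).sum())/o.sum()
  np.max(np.abs(fsim[0] - fsim[1:])) <= fatol):
```

View pics/p2.png

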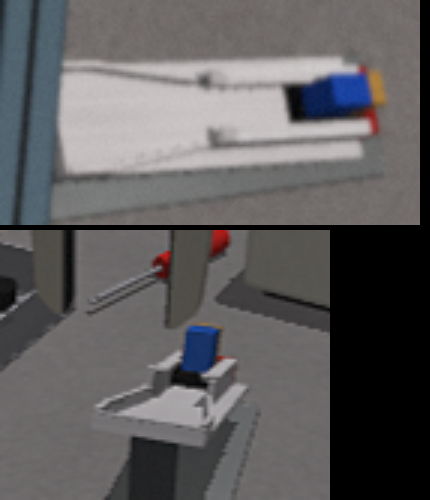

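Module A sits at the stop with its nose downhill, at top crop (335,93). Next is B.

>>> jog_arm([
  {"delta_pos":[-0.3,0.8,-0.8],"twist":[0,0,0.73],"claw":0},
  {"delta_pos":[-0.6,1.6,-1.7],"twist":[0,0,0.73],"claw":0},
  {"delta_pos":[-0.94,2.4,-2.6],"twist":[0,0,0.73],"claw":0},
  {"delta_pos":[-0.94,2.4,-3.6],"twist":[0,0,0.73],"claw":0},
  {"delta_pos":[-0.94,2.4,-3.8],"twist":[0,0,0.73],"claw":0},
  {"delta_pos":[-0.94,2.4,-3.8],"twist":[0,0,0.73],"claw":0},
  {"delta_pos":[-0.94,2.4,-3.8],"twist":[0,0,0.73],"claw":0},
])

```text
time_s: 10.07
ee_pos: [0.4708, 0.2183, 0.088]
tool_rot: [1.791, 2.573, -0.001]
ft_force: [-0.4, -0.0, 0.9]
grip_width: 0.504
```

```bash
python3 st.py; python3 - <<'E'
from mf import *
w=imaging.snapshot("wrist"); print(w["frame"].shape, fit(w,[.4689,.2184,-1.21])); print(proj(w,[[.4689,.2184,.044]]))
E
```

```text
p [0.4708 0.2183 0.088 ] y-ang 20.32 z [ 0.0055 -0.0047 -1.    ] F [-0.4 -0.   0.9] g 46.9 t 10.075 J [ 0.22  0.33  1.79 -0.01  1.02 -0.13]
(400, 640, 3) (array([ 0.46856891,  0.21899724, -1.20048058]), np.float64(0.034549353943624725), np.int64(1627), np.int64(436))
[[316.7822739 220.5592376]]
```

>>> jog_arm([
  {"delta_pos":[-0.04,0.01,-0.7],"twist":[0,0,0],"claw":0},
  {"delta_pos":[-0.04,0.01,-1.43],"twist":[0,0,0],"claw":0},
  {"delta_pos":[-0.04,0.01,-1.43],"twist":[0,0,0],"claw":0},
  {"delta_pos":[-0.04,0.01,-1.43],"twist":[0,0,0],"claw":1},
  {"delta_pos":[-0.04,0.01,-1.43],"twist":[0,0,0],"claw":1},
  {"delta_pos":[-0.04,0.01,-1.43],"twist":[0,0,0],"claw":1},
  {"delta_pos":[-0.04,0.01,-1.43],"twist":[0,0,0],"claw":1},
], squeeze=20)

```text
time_s: 11.0
ee_pos: [0.4678, 0.2195, 0.0159]
tool_rot: [1.789, 2.575, -0.002]
ft_force: [-0.4, 1.0, 6.7]
grip_width: 0.237
```

```bash
python3 st.py
```

```text
p [0.4678 0.2195 0.0159] y-ang 20.42 z [ 0.0046 -0.0049 -1.    ] F [-0.4  1.   6.7] g 22.1 t 11.0 J [ 0.23  0.43  1.86 -0.01  0.85 -0.12]
```

>>> jog_arm([
  {"delta_pos":[0,0,1.1],"twist":[0,0,0],"claw":1},
  {"delta_pos":[0.2,-0.4,2.2],"twist":[0,0,-0.3],"claw":1},
  {"delta_pos":[0.5,-1.2,3.1],"twist":[0,0,-0.73],"claw":1},
  {"delta_pos":[0.9,-2.2,3.8],"twist":[0,0,-0.73],"claw":1},
  {"delta_pos":[1.3,-3.2,4.2],"twist":[0,0,-0.73],"claw":1},
  {"delta_pos":[1.7,-4.2,4.2],"twist":[0,0,-0.73],"claw":1},
  {"delta_pos":[2,-5.2,4.2],"twist":[0,0,-0.73],"claw":1},
  {"delta_pos":[2.08,-6.1,4.2],"twist":[0,0,-0.73],"claw":1},
])

```text
time_s: 12.0
ee_pos: [0.571, -0.0877, 0.2245]
tool_rot: [1.92, 2.481, -0.006]
ft_force: [0.6, 0.5, -0.7]
grip_width: 0.236
```

>>> jog_arm([
  {"delta_pos":[0,0,0],"twist":[0.9,0.23,0],"claw":1},
  {"delta_pos":[0,0,0],"twist":[1.8,0.46,0],"claw":1},
  {"delta_pos":[0,0,0],"twist":[2.66,0.69,0],"claw":1},
  {"delta_pos":[0,0,0],"twist":[2.66,0.69,0],"claw":1},
  {"delta_pos":[0,0,0],"twist":[2.66,0.69,0],"claw":1},
])

```text
time_s: 12.62
ee_pos: [0.5705, -0.0855, 0.2246]
tool_rot: [-1.728, -2.235, -0.329]
ft_force: [-0.3, 0.2, -0.9]
grip_width: 0.239
```

```bash
python3 tgt.py -71 59; python3 tgt.py -71 20 | tail -1
```

```text
p [ 0.5705 -0.0855  0.2246] y-ang 14.57 z [-0.0926  0.3555 -0.9301] F [-0.3  0.2 -0.9] g 22.2 t 12.625 J [-0.52  0.44  1.33  0.27  1.64 -0.79]
p [ 0.5705 -0.0855  0.2246] y-ang 14.57 z [-0.0926  0.3555 -0.9301] F [-0.3  0.2 -0.9] g 22.2 t 12.625 J [-0.52  0.44  1.33  0.27  1.64 -0.79]
tw [0.055 0.013 0.009] dp [-0.01   0.067 -1.166] chute-frame tcp mm [-89.7  -0.4 114.3]
tw [0.055 0.013 0.009] dp [-0.084  0.349 -1.889] chute-frame tcp mm [-89.7  -0.4 114.3]
```

>>> jog_arm([
  {"delta_pos":[0,0.07,-0.7],"twist":[0.05,0,0],"claw":1},
  {"delta_pos":[0,0.07,-1.16],"twist":[0.05,0,0],"claw":1},
  {"delta_pos":[-0.04,0.2,-1.55],"twist":[0.05,0,0],"claw":1},
  {"delta_pos":[-0.08,0.35,-1.88],"twist":[0.05,0,0],"claw":1},
  {"delta_pos":[-0.08,0.35,-1.88],"twist":[0.05,0,0],"claw":1},
  {"delta_pos":[-0.08,0.35,-1.88],"twist":[0.05,0,0],"claw":1},
])

```text
time_s: 13.38
ee_pos: [0.5672, -0.0678, 0.1319]
tool_rot: [-1.724, -2.234, -0.338]
ft_force: [1.2, 0.2, -0.4]
grip_width: 0.234
```

```bash
python3 tgt.py -71 16
```

```text
p [ 0.5672 -0.0678  0.1319] y-ang 14.65 z [-0.0914  0.362  -0.9277] F [ 1.2  0.2 -0.4] g 21.8 t 13.375 J [-0.5   0.49  1.47  0.28  1.45 -0.83]
p [ 0.5672 -0.0678  0.1319] y-ang 14.65 z [-0.0914  0.362  -0.9277] F [ 1.2  0.2 -0.4] g 21.8 t 13.375 J [-0.5   0.49  1.47  0.28  1.45 -0.83]
tw [ 0.003  0.026 -0.001] dp [-0.025  0.024 -0.109] chute-frame tcp mm [-71.7   0.9  21.6]
```

>>> jog_arm([
  {"delta_pos":[-0.02,0.02,-0.1],"twist":[0,0,0],"claw":1},
  {"delta_pos":[-0.02,0.02,-0.1],"twist":[0,0,0],"claw":1},
  {"delta_pos":[-0.02,0.02,-0.1],"twist":[0,0,0],"claw":0},
  {"delta_pos":[-0.02,0.02,-0.1],"twist":[0,0,0],"claw":0},
  {"delta_pos":[-0.02,0.02,-0.1],"twist":[0,0,0],"claw":0},
  {"delta_pos":[-0.02,0.02,-0.1],"twist":[0,0,0],"claw":0},
  {"delta_pos":[-0.02,0.02,-0.1],"twist":[0,0,0],"claw":0},
])

```text
time_s: 14.25
ee_pos: [0.5657, -0.0672, 0.1255]
tool_rot: [-1.724, -2.23, -0.338]
ft_force: [0.5, 0.3, 0.4]
grip_width: 0.499
```

>>> jog_arm([
  {"delta_pos":[0.1,-0.36,0.93],"twist":[0,0,0],"claw":0},
  {"delta_pos":[0.14,-0.5,1.6],"twist":[0,0,0],"claw":0},
  {"delta_pos":[0.14,-0.5,2.4],"twist":[-1,-0.25,0],"claw":0},
  {"delta_pos":[0.14,0.3,3],"twist":[-2,-0.5,0],"claw":0},
  {"delta_pos":[0,1.3,3],"twist":[-2.7,-0.7,0],"claw":0},
  {"delta_pos":[-0.5,2.3,3],"twist":[-2.7,-0.7,0],"claw":0},
  {"delta_pos":[-1,3.3,3],"twist":[-2.7,-0.7,0],"claw":0},
  {"delta_pos":[-1,3.3,3],"twist":[-2.7,-0.7,0],"claw":0},
])

```text
time_s: 15.25
ee_pos: [0.5137, 0.1012, 0.2762]
tool_rot: [1.912, 2.488, -0.001]
ft_force: [0.1, -0.5, -0.3]
grip_width: 0.501
```

```bash
python3 - <<'E'
from h import *
Rm,t=pose(.5811,-.1245,.085,-1.3152,np.radians(22)); c=np.zeros((500,430,3),np.uint8)
for n,(v0,v1,u0,u1),o in(("top",(150,225,370,510),0),("side",(85,175,290,400),230)):
    s=imaging.snapshot(n); im=cv2.resize(s["frame"],None,fx=3,fy=3,interpolation=cv2.INTER_CUBIC)
    for x in(85,35):
        P=np.array([[x+a,b,44] for a,b in((20,11),(-20,11),(-20,-11),(20,-11),(20,11))])*1e-3@Rm.T+t
        cv2.polylines(im,[((proj(s,P)+.5)*3).astype(int)],False,(0,255,0),1)
    k=im[v0*3:v1*3,u0*3:u1*3]; c[o:o+k.shape[0],:k.shape[1]]=k
cv2.imwrite("pics/p3.png",c)
s=sense(); print(s["ee_pos"],s["ft_force"].round(1),s["time_s"])
E
```

```text
[0.51566576 0.09806258 0.27594535] [ 0.7 -0.6 -0.8] 15.35
```

View pics/p3.png

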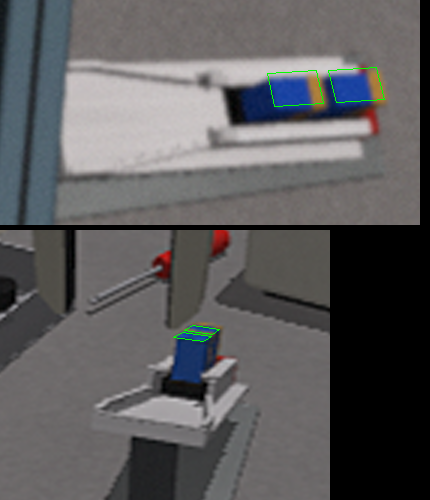

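Both sit at the expected x = 85 and 35 mm, with their tops matching the overlay and noses downhill. The gripper is clear of everything.

```bash
python3 -c "
from h import *
print(order.hand_in())"
```

```text
the job is handed in; nothing more can be done
None
```

Both blue modules are in the rail tube, one behind the other with brass noses downhill, and I handed the job in at about 15.4 s of the 54 s allowed.

**Last checks:** After the second release, the top and side views showed both module tops matching the outlines projected for x = 85 and 35 mm, within the 25–100 mm allowed. The gripper was open and well clear, with wrist forces under about 1 N.

**What disagreed or went unchecked:**
- My first silhouette fit looked wrong in the side overlay. I refitted the rail pose from points in all three cameras, which gave nearly the same yaw (about −75°) and agreed in all views.
- One wrist-camera fit of the second module was poor. A new close fit before gripping was good.
- I never looked at the red module directly. The arm did not work near the spot where I took it to be.

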